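# Lay out chromatography columns by length

## Robot

A 6-joint arm with a two-finger parallel gripper is mounted at the origin on the work surface. World frame = base frame: x ahead of the robot, y to its left, z up, the work surface at z = 0. Lengths are in mm, angles in rad, forces in N, time in s.
With the tool pointing down it reaches from about 400 to 925 mm from the base axis. Payload 12.5 kg.
Tool frame: the origin (TCP) lies at the centre of the arm's flange, where the gripper is bolted on; the fingertips stand 190 mm ahead of it and the grasp point (between the pads) lies env.grip_point_offset ahead of it (env.grip_point_offset is the distance from the TCP to the grasp point, in mm); z points along the fingers, x is the direction in which the jaws open and shut, and the axes are right-handed (so a half turn about z gives the same grasp; the last joint's range is limited). The gripper opens to 95 mm and grips with 3 to 60 N. Pads are 20 mm wide; open, the fingers measure 119 mm over their backs; the gripper's body (75 mm by 180 mm) begins 59 mm behind the grasp point.
Start: joints at [-1.341, 0.491, 1.559, -0, 1.092, -0.106], TCP at [205.972, -590.085, 404.761] pointing down, gripper open.
Joint ranges: [-3.1, 3.1], [-0.84, 2.19], [0.05, 2.79], [-1.13, 4.28], [0.06, 2.93], [-2.69, 2.69]. Speed limits (rad/s): [2.22, 2.22, 2.79, 3.14, 3.14, 3.14].

## Interface

Orientations are given as [roll, pitch, yaw] about the fixed x, y, z axes, in that order (R = Rz(yaw) Ry(pitch) Rx(roll)).
In Python, from cell import state, read_camera, camera_model, job_done, env gives the robot as it stands.
- The arm moves only by the tool arm_command, never from a script. Its argument "steps" is a list of rows, each a list of 6 numbers: the shift along the tool's x, y, z in cm, then the turn, a rotation vector about the tool's x, y, z in degrees. In form: [[dx, dy, dz, rx, ry, rz], ...]. A call has 1 to 12 rows; each row is the pose to reach, as a shift and turn from the pose commanded when the call began, along the tool's axes at that moment; what a row does not reach only later rows make up. A row lasts 1/12 s, in which the tool goes at most 41.7 mm and 7.16 degrees, less where a joint would pass 70% of its speed; a pose out of reach is approached as far as the arm can. A call with a gripper value outside its range is refused whole. "jaw" is the finger opening in cm, from 0 to 9.51, set as the call begins (left out, the last holds). The fingers move at their own pace and stop on an object; the grip force is fixed at half the most. Time passes only in rows, so rows that repeat a pose let the fingers close. It gives the time, the measured TCP pose, the force and the opening at its end, in the units of the state.
- state(): the state, without advancing time (a new reading comes with each control period).
- read_camera(name): name is "side" or "top" or "wrist"; returns the picture (420x560x3 uint8, red, green, blue); there is no depth.
- camera_model(name): a dict with "K" (3x3 intrinsics, pixels), "xyz" and "rotation" of the camera in the world. Camera axes: x right, y up, looking along -z (the intrinsics and any distortion apply to the point x, -y, -z); pixel columns grow to the right and rows downward; lengths in mm; the calibration is good to about 2 mm. A picture is of the moment at which its call begins: read the wrist's pose just before it. camera_model takes no time and is no camera call; for the wrist camera it gives the pose at the moment of the call.
- job_done(): hands the job in, once; it reports no verdict.
The state is a dict: "t": time; "joints": joint angles; "qvel": joint speeds; "tau": joint torques, N m; "eef_pos": TCP position; "tcp_rot": TCP orientation; "ft_force": force on the tool from outside, world axes, zero at the start; "moment": the same for the moment, N m; "opening": opening from 0.0 (shut) to 1.0 (fully open).
Only numpy, scipy, OpenCV 4.12 (cv2) and the standard library are available. Lean on these libraries where they do the work, as an engineer would, in place of code of your own. Each camera call takes 0.05 s, during which the arm holds its last target. There are 200 camera calls.

## Task

Lay the four orange-sleeved steel columns on the tray in order of length: the longest on the black strip next to the blue bar, and so on down to the shortest next to the white bar. Each column should lie flat on its own strip, centred on it and lengthwise along it. Leave the brown vial standing where it is.

Things in the scene. Friction and masses are not known exactly. Their poses are not given: they have to be found in the camera images.
- column_a_center (a point): The shortest column, 65 mm long overall: a lying steel tube with a bright orange round sleeve 18 mm in diameter around its middle (35 mm of sleeve) and at each end a dark steel fitting 22 x 22 mm square and 14 mm long. 98 g, give or take 20 per cent; both ends alike, it does not roll. The point is its centre, 11 mm above what it lies on; x runs along the tube, z up.
- column_b_center (a point): The second shortest column, 85 mm long overall: a lying steel tube with a bright orange round sleeve 18 mm in diameter around its middle (55 mm of sleeve) and at each end a dark steel fitting 22 x 22 mm square and 14 mm long. 128 g, give or take 20 per cent; both ends alike, it does not roll. The point is its centre, 11 mm above what it lies on; x runs along the tube, z up.
- column_c_center (a point): The second longest column, 105 mm long overall: a lying steel tube with a bright orange round sleeve 18 mm in diameter around its middle (75 mm of sleeve) and at each end a dark steel fitting 22 x 22 mm square and 14 mm long. 158 g, give or take 20 per cent; both ends alike, it does not roll. The point is its centre, 11 mm above what it lies on; x runs along the tube, z up.
- column_d_center (a point): The longest column, 125 mm long overall: a lying steel tube with a bright orange round sleeve 18 mm in diameter around its middle (95 mm of sleeve) and at each end a dark steel fitting 22 x 22 mm square and 14 mm long. 188 g, give or take 20 per cent; both ends alike, it does not roll. The point is its centre, 11 mm above what it lies on; x runs along the tube, z up.
- strip_1: Black rubber strip, the outermost on the tray's left (+y) side, 130 mm long, 24 mm wide, 3 mm thick, fixed on a flat aluminium tray (140 x 290 mm, 6 mm thick). The four strips lie side by side, parallel, 60 mm apart centre to centre. Origin: centre of the strip's underside, 3 mm below its top; the top is 9 mm above the bench. x runs along the strip, y across it to the left.
- strip_2: Black rubber strip, second from the left, 130 mm long, 24 mm wide, 3 mm thick, fixed on a flat aluminium tray (140 x 290 mm, 6 mm thick). The four strips lie side by side, parallel, 60 mm apart centre to centre. Origin: centre of the strip's underside, 3 mm below its top; the top is 9 mm above the bench. x runs along the strip, y across it to the left.
- strip_3: Black rubber strip, third from the left, 130 mm long, 24 mm wide, 3 mm thick, fixed on a flat aluminium tray (140 x 290 mm, 6 mm thick). The four strips lie side by side, parallel, 60 mm apart centre to centre. Origin: centre of the strip's underside, 3 mm below its top; the top is 9 mm above the bench. x runs along the strip, y across it to the left.
- strip_4: Black rubber strip, the outermost on the tray's right (-y) side, 130 mm long, 24 mm wide, 3 mm thick, fixed on a flat aluminium tray (140 x 290 mm, 6 mm thick). The four strips lie side by side, parallel, 60 mm apart centre to centre. Origin: centre of the strip's underside, 3 mm below its top; the top is 9 mm above the bench. x runs along the strip, y across it to the left.
- blue_block: Blue plastic bar, 130 x 16 mm and 12 mm high, fixed on one end of the tray, parallel to the strips, 46 mm from the centre of the nearest strip; at some starts it is on the left end, at others on the right. A like white bar is on the other end. Origin: centre of its underside; x runs along the bar.
- vial_center (a point): Small brown glass vial with a black cap, 28 mm in diameter and 52 mm high, 30 g, standing loose upright among the columns. Not to be disturbed. The point is its centre, 26 mm above the bench; z up.

How it is judged (in metres and radians):
At the end, for the whole second after the job is handed in: Counting from the strip next to the blue bar, the columns lie on the four strips from longest to shortest, each resting on its strip with its centre within 10 mm of the strip's centre across it and 15 mm along it, turned no more than 15 degrees from the strip (either way round), and at rest (((horizontal distance between blue_block and strip_1 below 0.09 m and (x of column_d_center in the frame of strip_1 between -0.015 and 0.015 m and y of column_d_center in the frame of strip_1 between -0.01 and 0.01 m and angle between the x axis of column_d_center and the x axis of strip_1, either way round below 0.26 rad and height (world z) of column_d_center between 0.0175 and 0.025 m) and (x of column_c_center in the frame of strip_2 between -0.015 and 0.015 m and y of column_c_center in the frame of strip_2 between -0.01 and 0.01 m and angle between the x axis of column_c_center and the x axis of strip_2, either way round below 0.26 rad and height (world z) of column_c_center between 0.0175 and 0.025 m) and (x of column_b_center in the frame of strip_3 between -0.015 and 0.015 m and y of column_b_center in the frame of strip_3 between -0.01 and 0.01 m and angle between the x axis of column_b_center and the x axis of strip_3, either way round below 0.26 rad and height (world z) of column_b_center between 0.0175 and 0.025 m) and (x of column_a_center in the frame of strip_4 between -0.015 and 0.015 m and y of column_a_center in the frame of strip_4 between -0.01 and 0.01 m and angle between the x axis of column_a_center and the x axis of strip_4, either way round below 0.26 rad and height (world z) of column_a_center between 0.0175 and 0.025 m)) or (horizontal distance between blue_block and strip_4 below 0.09 m and (x of column_d_center in the frame of strip_4 between -0.015 and 0.015 m and y of column_d_center in the frame of strip_4 between -0.01 and 0.01 m and angle between the x axis of column_d_center and the x axis of strip_4, either way round below 0.26 rad and height (world z) of column_d_center between 0.0175 and 0.025 m) and (x of column_c_center in the frame of strip_3 between -0.015 and 0.015 m and y of column_c_center in the frame of strip_3 between -0.01 and 0.01 m and angle between the x axis of column_c_center and the x axis of strip_3, either way round below 0.26 rad and height (world z) of column_c_center between 0.0175 and 0.025 m) and (x of column_b_center in the frame of strip_2 between -0.015 and 0.015 m and y of column_b_center in the frame of strip_2 between -0.01 and 0.01 m and angle between the x axis of column_b_center and the x axis of strip_2, either way round below 0.26 rad and height (world z) of column_b_center between 0.0175 and 0.025 m) and (x of column_a_center in the frame of strip_1 between -0.015 and 0.015 m and y of column_a_center in the frame of strip_1 between -0.01 and 0.01 m and angle between the x axis of column_a_center and the x axis of strip_1, either way round below 0.26 rad and height (world z) of column_a_center between 0.0175 and 0.025 m))) and linear speed of each of column_a, column_b, column_c, column_d below 0.01 m/s); the robot touches nothing.
It fails at once if the brown vial is moved by more than 20 mm or tipped over (distance of vial_center from where it was at the start of the episode above 0.02 m or angle between vial_center's own z axis and vertical above 0.5 rad).
It also fails if it takes over 109 s, if anything falls off the work surface, if the arm or the gripper's body presses on something with over 40 N, if the wrist force passes 120 N, or if a joint passes its speed limit or range.

## Working session

There is one attempt and no reset: what is moved stays moved. The work goes in short steps, Python scripts to look and compute and a tool call to move; the robot and the scene stay as the last step left them, time stands still between calls to the robot, and variables do not carry over. Pictures are saved under pics/ and viewed, about 12 in all and at most 16, crops included, and the job is handed in when it is done.

Besides the shell and the picture viewer there is one more tool, called after "Request:" as name(argument=value, ...), one argument or row to a line, values as JSON. arm_command: Moves the arm, as the interface text tells. Its arguments: {"type":"object","properties":{"steps":{"type":"array"},"jaw":{"type":"number"}},"required":["steps"]}

```bash
mkdir -p pics; ls; python3 - <<'E'
from cell import *
import cv2
print(state()); print(env.grip_point_offset)
for n in ("top","side"):
    m=camera_model(n); print(n,m)
    cv2.imwrite(f"pics/{n}0.png",cv2.cvtColor(read_camera(n),cv2.COLOR_RGB2BGR))
E
```

```text
pics
{'t': 0.0, 'joints': array([-1.34062951e+00,  4.91525903e-01,  1.55943233e+00, -1.57452515e-05,
        1.09168703e+00, -1.05607523e-01]), 'qvel': array([ 9.95245120e-04, -6.37677371e-04, -7.75278887e-05,  1.96550715e-03,
       -8.50079693e-04, -1.94074498e-03]), 'tau': array([ 3.56812707e-03, -6.12636566e+01, -2.58179677e+01,  6.94006914e-02,
        4.82691871e-02, -1.25339643e-04]), 'eef_pos': array([ 205.94591956, -590.05855783,  404.18844638]), 'tcp_rot': array([-3.14149558e+00,  1.04821721e-03, -1.23501467e+00]), 'ft_force': array([-0.42960417, -0.25264805, -0.31947933]), 'moment': array([-0.03682579,  0.00507021,  0.03522549]), 'opening': 1.0015360031447205}
171.3
top {'K': array([[472.76865289,   0.        , 275.57924248],
       [  0.        , 472.76865289, 208.04543399],
       [  0.        ,   0.        ,   1.        ]]), 'xyz': array([ 444.89792197,   13.65651705, 1219.71727395]), 'rotation': array([ 0.06276428,  0.00696212, -1.56678303])}
side {'K': array([[443.95239622,   0.        , 281.48694091],
       [  0.        , 443.95239622, 211.25226971],
       [  0.        ,   0.        ,   1.        ]]), 'xyz': array([ 419.49834513, -836.43715793,  705.1395727 ]), 'rotation': array([ 0.89518712, -0.01631901, -0.13564541])}
```

View pics/top0.png

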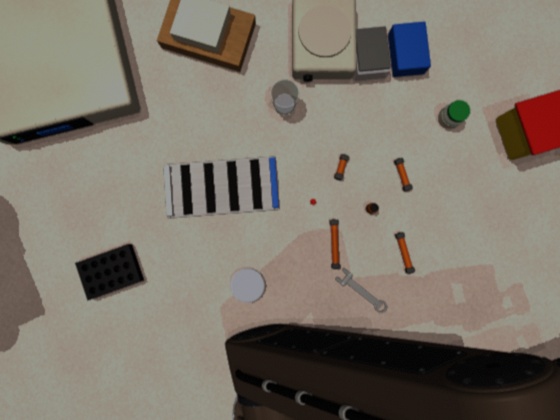

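The tray is at about (222,187), with the blue bar at its right end (-y) at (274,182). The columns are at about (342,167), (403,174), (335,244) and (404,252), and the vial is at (372,208). Next I'll take an enlarged crop and measure the orange blobs in code.

```bash
cat > h.py <<'E'
import numpy as np, cv2
from cell import *
from scipy.spatial.transform import Rotation as R
def to_world(name,px,z,m=None):
    m=m or camera_model(name); px=np.atleast_2d(np.array(px,float)); K=m['K']
    d=np.c_[(px[:,0]-K[0,2])/K[0,0],-(px[:,1]-K[1,2])/K[1,1],-np.ones(len(px))]
    d=R.from_euler('xyz',m['rotation']).apply(d); o=m['xyz']
    return o+d*((z-o[2])/d[:,2])[:,None]
def orange(img,amin=60):
    h=cv2.cvtColor(img,cv2.COLOR_RGB2HSV)
    mk=cv2.inRange(h,(4,150,90),(16,255,255))
    n,l,s,c=cv2.connectedComponentsWithStats(mk)
    return [cv2.minAreaRect(np.argwhere(l==i)[:,::-1].astype(np.float32)) for i in range(1,n) if s[i,4]>amin]
def snap(name,f,crop=None,k=1):
    im=read_camera(name); b=cv2.cvtColor(im,cv2.COLOR_RGB2BGR)
    if crop: x0,y0,x1,y1=crop; b=b[y0:y1,x0:x1]
    cv2.imwrite(f"pics/{f}.png",cv2.resize(b,None,fx=k,fy=k,interpolation=cv2.INTER_CUBIC)); return im
E
python3 - <<'E'
from h import *
np.set_printoptions(precision=1,suppress=True)
im=snap("top","crop1",(155,145,425,280),2.9)
for r in orange(im,40):
    p=cv2.boxPoints(r); 
    if np.linalg.norm(p[0]-p[1])>np.linalg.norm(p[1]-p[2]): e=[(p[1]+p[2])/2,(p[0]+p[3])/2]
    else: e=[(p[0]+p[1])/2,(p[2]+p[3])/2]
    w=to_world("top",e,11); d=w[1]-w[0]
    print(r[0],w.mean(0)[:2],np.linalg.norm(d),np.degrees(np.arctan2(d[1],d[0]))%180)
E
```

```text
(205.6219482421875, 28.09756088256836) [994.  208.3] 224.38549316275217 72.8497561224467
(341.1981201171875, 166.0565948486328) [ 629.7 -146.1] 36.383379970965294 163.94796076497195
(402.50006103515625, 174.00001525878906) [ 609.7 -303.3] 56.104643632651424 17.64439895764454
(334.5, 243.5) [ 431.  -128.1] 94.36271804757565 1.7615080439779547
(404.52545166015625, 252.7865753173828) [ 408.1 -305.8] 76.53019033909382 15.748633762955137
```

View pics/crop1.png

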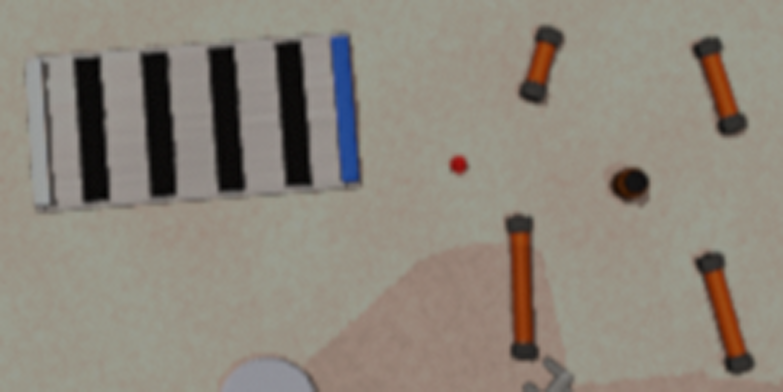

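Lengths match: d is at (431,-128), c at (408,-306), b at (610,-303) and a at (630,-146). In the crop, the strip centre lines run (89,58)-(96,201), (155,52)-(163,196), (222,47)-(232,191) and (289,42)-(299,186). The blue bar is at the right (-y) end and the vial's foot is at about (630,186).

```bash
cat >> h.py <<'E'
def go(x,y,z,th):
    """row to TCP (x,y,z) pointing down, jaws across a column lying at th deg"""
    s=state(); p=s['eef_pos']; A=R.from_euler('xyz',s['tcp_rot'])
    yaw0=np.degrees(s['tcp_rot'][2]); yaw=th-90; yaw=yaw0+(yaw-yaw0+90)%180-90
    B=R.from_euler('xyz',[180,0,yaw],degrees=True)
    d=A.inv().apply(np.array([x,y,z])-p)/10; r=np.degrees((A.inv()*B).as_rotvec())
    n=max(np.linalg.norm(d)/4.17,np.linalg.norm(r)/7.16)
    print("row",np.round(np.r_[d,r],2).tolist(),"n>=%.1f"%n,"yaw",round(yaw,1),"t",s['t'])
E
python3 - <<'E'
from h import *
np.set_printoptions(precision=1,suppress=True)
f=lambda u:np.array([155,145])+(np.array(u)+.5)/2.9-.5
for k,a,b in((1,(89,58),(96,201)),(2,(155,52),(163,196)),(3,(222,47),(232,191)),(4,(289,42),(299,186))):
    w=to_world("top",[f(a),f(b)],9); d=w[0]-w[1]; print(k,w.mean(0),np.linalg.norm(d),np.degrees(np.arctan2(d[1],d[0])))
print("vial",to_world("top",[f((630,184))],30))
go(431,-128,300,1.8)
E
```

```text
1 [568.7 251.9   9. ] 127.82354149653492 3.6990226974927856
2 [573.8 192.8   9. ] 128.76739311658085 3.8988577731731247
3 [578.4 132.4   9. ] 128.87828463578018 4.507847450550223
4 [583.1  72.9   9. ] 128.8642182107312 4.330757433694465
vial [[ 520.3 -220.3   30. ]]
row [-36.2, -36.47, 10.46, 0.0, 0.05, 17.44] n>=12.6 yaw -88.2 t 0.15
```

Request:
arm_command(
  steps=[
    [-36.2, -36.5, 10.5, 0, 0, 17.4],
    [-36.2, -36.5, 10.5, 0, 0, 17.4],
    [-36.2, -36.5, 10.5, 0, 0, 17.4],
    [-36.2, -36.5, 10.5, 0, 0, 17.4],
    [-36.2, -36.5, 10.5, 0, 0, 17.4],
    [-36.2, -36.5, 10.5, 0, 0, 17.4],
    [-36.2, -36.5, 10.5, 0, 0, 17.4],
    [-36.2, -36.5, 10.5, 0, 0, 17.4],
    [-36.2, -36.5, 10.5, 0, 0, 17.4],
    [-36.2, -36.5, 10.5, 0, 0, 17.4],
    [-36.2, -36.5, 10.5, 0, 0, 17.4],
    [-36.2, -36.5, 10.5, 0, 0, 17.4],
  ],
  jaw=6,
)

```text
t: 1.15
eef_pos: [421.1, -147.9, 304.4]
tcp_rot: [-3.141, -0.0, -1.539]
ft_force: [0.8, 0.3, 0.3]
opening: 0.634
```

Request:
arm_command(
  steps=[
    [0, 0, 0, 0, 0, 0],
    [0, 0, 0, 0, 0, 0],
    [0, 0, 0, 0, 0, 0],
  ],
)

```text
t: 1.4
eef_pos: [420.8, -149.9, 304.7]
tcp_rot: [3.141, -0.0, -1.538]
ft_force: [-0.1, 0.3, 0.9]
opening: 0.631
```

```bash
cat >> h.py <<'E'
def meas(name="wrist",z=11,amin=300):
    m=camera_model(name); im=read_camera(name)
    for r in orange(im,amin):
        p=cv2.boxPoints(r)
        if np.linalg.norm(p[0]-p[1])>np.linalg.norm(p[1]-p[2]): e=[(p[1]+p[2])/2,(p[0]+p[3])/2]
        else: e=[(p[0]+p[1])/2,(p[2]+p[3])/2]
        w=to_world(name,e,z,m); d=w[1]-w[0]
        print(np.round(r[0]),w.mean(0)[:2].round(1),"L %.1f th %.1f"%(np.linalg.norm(d),np.degrees(np.arctan2(d[1],d[0]))%180))
    return im
E
python3 - <<'E'
from h import *
print(state()['eef_pos']); im=meas(); cv2.imwrite("pics/w1.png",im[:,:,::-1]); go(431,-128,194,1.8)
E
```

```text
[ 420.7596809  -149.88605966  304.65867024]
[382.  84.] [ 523.4 -228. ] L 28.7 th 17.9
[254. 197.] [ 428.8 -130.5] L 98.1 th 2.3
[459. 227.] [ 409.4 -307.6] L 72.5 th 15.2
row [-2.22, -1.11, 11.08, -0.01, -0.02, 0.01] n>=2.7 yaw -88.2 t 1.45
```

View pics/w1.png

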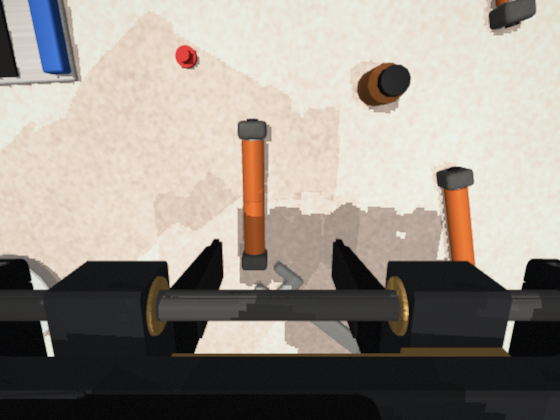

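The wrist view shows column d centred at (254,197), consistent with the top view to about 3 mm. I'll align over it, then descend and grip.

Request:
arm_command(
  steps=[
    [-2.1, -1.0, 2, 0, 0, 0],
    [-2.1, -1.0, 6, 0, 0, 0],
    [-2.1, -1.0, 9.5, 0, 0, 0],
    [-2.1, -1.0, 11.0, 0, 0, 0],
    [-2.1, -1.0, 11.0, 0, 0, 0],
    [-2.1, -1.0, 11.0, 0, 0, 0],
  ],
)

```text
t: 1.95
eef_pos: [429.8, -129.7, 194.5]
tcp_rot: [3.14, 0.001, -1.541]
ft_force: [0.9, -0.1, -0.3]
opening: 0.631
```

Request:
arm_command(
  steps=[
    [0, 0, 0, 0, 0, 0],
    [0, 0, 0, 0, 0, 0],
    [0, 0, 0, 0, 0, 0],
    [0, 0, 0, 0, 0, 0],
    [0, 0, 0, 0, 0, 0],
    [0, 0, 0, 0, 0, 0],
  ],
  jaw=0.8,
)

```text
t: 2.45
eef_pos: [430.1, -128.4, 195.0]
tcp_rot: [-3.141, -0.0, -1.539]
ft_force: [0.1, 0.3, 0.1]
opening: 0.266
```

Request:
arm_command(
  steps=[
    [0, 0, -2, 0, 0, 0],
    [0, 0, -5, 0, 0, 0],
    [0, 0, -7, 0, 0, 0],
    [0, 0, -7, 0, 0, 0],
  ],
)

```text
t: 2.78
eef_pos: [430.4, -128.5, 267.7]
tcp_rot: [-3.137, -0.002, -1.538]
ft_force: [0.9, 0.4, -0.2]
opening: 0.088
```

```bash
python3 - <<'E'
from h import *
print(state()['eef_pos'],state()['opening']); go(583,73,264,4.3)
E
```

```text
[ 430.38751449 -128.50717134  267.72453711] 0.088346381728049
row [-19.65, -15.9, 0.4, -0.26, -0.14, -2.45] n>=6.1 yaw -85.7 t 2.7833
```

I lifted before the fingers had closed, so the grip missed. I'll reopen and look again.

Request:
arm_command(
  steps=[
    [0, 0, 0, 0, 0, 0],
    [0, 0, 0, 0, 0, 0],
    [0, 0, 0, 0, 0, 0],
    [0, 0, 0, 0, 0, 0],
    [0, 0, 0, 0, 0, 0],
    [0, 0, 0, 0, 0, 0],
    [0, 0, 0, 0, 0, 0],
    [0, 0, 0, 0, 0, 0],
  ],
  jaw=5,
)

```text
t: 3.45
eef_pos: [430.0, -128.5, 264.5]
tcp_rot: [3.141, 0.0, -1.539]
ft_force: [0.3, -0.4, 0.1]
opening: 0.518
```

```bash
python3 - <<'E'
from h import *
print(state()['eef_pos'],state()['opening']); meas(); meas("top",11,40); go(430,-129,195,1.8)
E
```

```text
[ 430.03168619 -128.47610177  264.49000252] 0.5178938792649423
[436.  93.] [ 523.3 -231.1] L 29.1 th 10.4
[279. 222.] [ 428.3 -130.5] L 98.8 th 1.9
[513. 251.] [ 413.4 -306.4] L 63.3 th 14.8
[206.  28.] [993.5 208. ] L 224.8 th 72.8
[341. 166.] [ 630.1 -146.1] L 37.1 th 163.2
[403. 174.] [ 609.3 -303.4] L 56.9 th 17.6
[404. 253.] [ 408.5 -305.7] L 77.2 th 15.6
row [0.05, 0.0, 6.96, 0.0, -0.0, 0.04] n>=1.7 yaw -88.2 t 3.55
```

The column hasn't moved. I'll go down again and allow a full second for closing.

Request:
arm_command(
  steps=[
    [0, 0, 3, 0, 0, 0],
    [0, 0, 5.5, 0, 0, 0],
    [0, 0, 7, 0, 0, 0],
    [0, 0, 7, 0, 0, 0],
    [0, 0, 7, 0, 0, 0],
  ],
)

```text
t: 3.97
eef_pos: [430.0, -128.5, 194.4]
tcp_rot: [3.14, 0.001, -1.539]
ft_force: [0.6, -1.0, 0.5]
opening: 0.525
```

Request:
arm_command(
  steps=[
    [0, 0, 0, 0, 0, 0],
    [0, 0, 0, 0, 0, 0],
    [0, 0, 0, 0, 0, 0],
    [0, 0, 0, 0, 0, 0],
    [0, 0, 0, 0, 0, 0],
    [0, 0, 0, 0, 0, 0],
    [0, 0, 0, 0, 0, 0],
    [0, 0, 0, 0, 0, 0],
    [0, 0, 0, 0, 0, 0],
    [0, 0, 0, 0, 0, 0],
    [0, 0, 0, 0, 0, 0],
    [0, 0, 0, 0, 0, 0],
  ],
  jaw=0.8,
)

```text
t: 4.97
eef_pos: [430.1, -128.5, 195.0]
tcp_rot: [-3.141, -0.0, -1.539]
ft_force: [-0.7, -1.1, 6.9]
opening: 0.184
```

Request:
arm_command(
  steps=[
    [0, 0, -2, 0, 0, 0],
    [0, 0, -5, 0, 0, 0],
    [0, 0, -7, 0, 0, 0],
    [0, 0, -7, 0, 0, 0],
    [0, 0, -7, 0, 0, 0],
  ],
)

```text
t: 5.38
eef_pos: [429.9, -128.4, 265.1]
tcp_rot: [-3.14, -0.001, -1.539]
ft_force: [-0.4, 0.8, -2.0]
opening: 0.178
```

```bash
python3 - <<'E'
from h import *
print(state()['eef_pos'],state()['opening']); im=meas(z=81); cv2.imwrite("pics/w2.png",im[:,:,::-1]); go(583,73,264,4.3)
E
```

```text
[ 429.91768107 -128.40679179  265.07431065] 0.17841364946939123
[435.  94.] [ 516.9 -199.8] L 20.5 th 10.3
[277. 231.] [ 446.2 -128.6] L 63.2 th 1.8
[512. 251.] [ 440.  -252.6] L 44.5 th 14.7
[277. 335.] [ 386.  -130.5] L 16.9 th 91.8
row [-19.64, -15.96, 0.03, -0.01, -0.01, -2.46] n>=6.1 yaw -85.7 t 5.4333
```

View pics/w2.png

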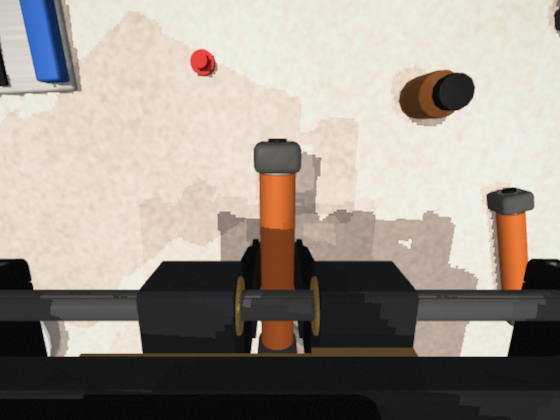

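Column d is held (opening 0.178). I'll carry it to the strip next to the blue bar.

Request:
arm_command(
  steps=[
    [-19.6, -16.0, 0, 0, 0, -2.5],
    [-19.6, -16.0, 0, 0, 0, -2.5],
    [-19.6, -16.0, 0, 0, 0, -2.5],
    [-19.6, -16.0, 0, 0, 0, -2.5],
    [-19.6, -16.0, 0, 0, 0, -2.5],
    [-19.6, -16.0, 0, 0, 0, -2.5],
    [-19.6, -16.0, 0, 0, 0, -2.5],
    [-19.6, -16.0, 0, 0, 0, -2.5],
    [-19.6, -16.0, 0, 0, 0, -2.5],
    [-19.6, -16.0, 0, 0, 0, -2.5],
  ],
)

```text
t: 6.27
eef_pos: [583.0, 71.7, 263.5]
tcp_rot: [3.139, -0.0, -1.496]
ft_force: [-0.5, 0.7, -1.2]
opening: 0.182
```

```bash
python3 - <<'E'
from h import *
print(state()['eef_pos'],state()['opening']); snap("wrist","w3"); go(583,73,205,4.3)
f=lambda *a: print(to_world("wrist",a,9).round(1))
E
```

```text
[582.99408053  71.7484697  263.53192541] 0.18219074605540084
row [-0.15, -0.01, 5.89, 0.09, -0.01, -0.03] n>=1.4 yaw -85.7 t 6.3167
```

View pics/w3.png

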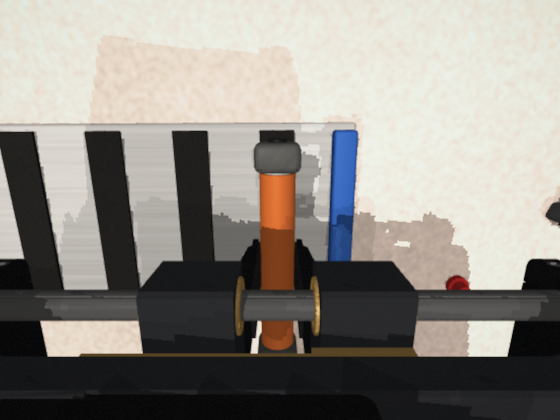

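Column d is over the strip: the strip's far end is at (277,131) and the column's axis is at column 277, well aligned. I'll use the strip far ends at (190,131) and (104,132) as a check.

```bash
python3 - <<'E'
from h import *
print(to_world("wrist",[(277,131),(190,131),(104,132),(19,133)],9).round(1)[:,:2])
c=np.array([[583.1,72.9],[578.4,132.4],[573.8,192.8],[568.7,251.9]]); t=np.radians(4.3); print(c+65*np.array([np.cos(t),np.sin(t)]))
E
```

```text
[[648.4  75.9]
 [644.  135.3]
 [639.  194. ]
 [634.  252.1]]
[[647.91703368  77.77361724]
 [643.21703368 137.27361724]
 [638.61703368 197.67361724]
 [633.51703368 256.77361724]]
```

Request:
arm_command(
  steps=[
    [-0.1, 0, 3, 0, 0, 0],
    [-0.1, 0, 5, 0, 0, 0],
    [-0.1, 0, 5.5, 0, 0, 0],
    [-0.1, 0, 5.7, 0, 0, 0],
    [-0.1, 0, 5.8, 0, 0, 0],
    [-0.1, 0, 5.85, 0, 0, 0],
  ],
)

```text
t: 6.82
eef_pos: [583.8, 73.2, 207.1]
tcp_rot: [-3.14, -0.0, -1.496]
ft_force: [0.4, -0.2, -1.2]
opening: 0.181
```

Request:
arm_command(
  steps=[
    [0, 0, 0.1, 0, 0, 0],
    [0, 0, 0.2, 0, 0, 0],
    [0, 0, 0.3, 0, 0, 0],
    [0, 0, 0.3, 0, 0, 0],
  ],
)

```text
t: 7.15
eef_pos: [583.7, 73.6, 204.1]
tcp_rot: [-3.14, -0.0, -1.495]
ft_force: [-1.5, 0.1, 5.3]
opening: 0.181
```

Contact at 5 N. I'll release with a small opening, lift, and go for column c.

Request:
arm_command(
  steps=[
    [0, 0, 0, 0, 0, 0],
    [0, 0, 0, 0, 0, 0],
    [0, 0, 0, 0, 0, 0],
    [0, 0, 0, 0, 0, 0],
    [0, 0, 0, 0, 0, 0],
    [0, 0, -3, 0, 0, 0],
    [0, 0, -6, 0, 0, 0],
    [0, 0, -8, 0, 0, 0],
    [0, 0, -8, 0, 0, 0],
  ],
  jaw=4,
)

```text
t: 7.9
eef_pos: [584.2, 73.6, 287.0]
tcp_rot: [-3.136, -0.0, -1.495]
ft_force: [1.0, 0.3, -0.2]
opening: 0.415
```

```bash
python3 - <<'E'
from h import *
print(state()['eef_pos'],state()['opening']); meas(z=20); go(408.5,-306,284,15.6)
E
```

```text
[584.15456302  73.64398575 287.02373197] 0.4146961013368682
[277. 220.] [582.1  72.9] L 99.9 th 4.3
[550. 186.] [ 625.9 -129.7] L 28.8 th 16.0
row [36.52, 20.35, 0.04, -0.21, -0.04, -11.25] n>=10.0 yaw -74.4 t 7.95
```

Column d lies at (582,73) and 4.3°, on its strip. Now to column c.

Request:
arm_command(
  steps=[
    [36.5, 20.3, 0, 0, 0, -11.2],
    [36.5, 20.3, 0, 0, 0, -11.2],
    [36.5, 20.3, 0, 0, 0, -11.2],
    [36.5, 20.3, 0, 0, 0, -11.2],
    [36.5, 20.3, 0, 0, 0, -11.2],
    [36.5, 20.3, 0, 0, 0, -11.2],
    [36.5, 20.3, 0, 0, 0, -11.2],
    [36.5, 20.3, 0, 0, 0, -11.2],
    [36.5, 20.3, 0, 0, 0, -11.2],
    [36.5, 20.3, 0, 0, 0, -11.2],
    [36.5, 20.3, 0, 0, 0, -11.2],
    [36.5, 20.3, 0, 0, 0, -11.2],
  ],
  jaw=5,
)

```text
t: 8.95
eef_pos: [407.6, -307.5, 282.2]
tcp_rot: [3.141, 0.001, -1.304]
ft_force: [-0.0, 1.0, -0.8]
opening: 0.527
```

Request:
arm_command(
  steps=[
    [0, 0, 0, 0, 0, 0],
    [0, 0, 0, 0, 0, 0],
  ],
)

```text
t: 9.12
eef_pos: [409.1, -304.7, 282.7]
tcp_rot: [3.141, 0.001, -1.299]
ft_force: [0.3, -0.6, -0.5]
opening: 0.526
```

```bash
python3 - <<'E'
from h import *
print(state()['eef_pos'],state()['opening']); meas(); go(408.5,-306.5,195,15.6)
E
```

```text
[ 409.12970733 -304.7032603   282.67445202] 0.5260910490861581
[205.  28.] [ 524.3 -221.8] L 29.2 th 147.3
[281. 218.] [ 407.  -308.6] L 77.8 th 15.8
row [0.17, 0.13, 8.78, 0.02, 0.04, 0.04] n>=2.1 yaw -74.4 t 9.1667
```

Request:
arm_command(
  steps=[
    [0.2, 0.2, 3, 0, 0, 0],
    [0.2, 0.2, 6.5, 0, 0, 0],
    [0.2, 0.2, 8.8, 0, 0, 0],
    [0.2, 0.2, 8.8, 0, 0, 0],
    [0.2, 0.2, 8.8, 0, 0, 0],
  ],
)

```text
t: 9.58
eef_pos: [407.9, -307.2, 194.5]
tcp_rot: [3.14, 0.002, -1.298]
ft_force: [-0.6, 0.1, 0.1]
opening: 0.529
```

Request:
arm_command(
  steps=[
    [0, 0, 0, 0, 0, 0],
    [0, 0, 0, 0, 0, 0],
    [0, 0, 0, 0, 0, 0],
    [0, 0, 0, 0, 0, 0],
    [0, 0, 0, 0, 0, 0],
    [0, 0, 0, 0, 0, 0],
    [0, 0, 0, 0, 0, 0],
    [0, 0, 0, 0, 0, 0],
    [0, 0, 0, 0, 0, 0],
    [0, 0, 0, 0, 0, 0],
    [0, 0, 0, 0, 0, 0],
    [0, 0, 0, 0, 0, 0],
  ],
  jaw=0.8,
)

```text
t: 10.58
eef_pos: [407.4, -308.3, 195.6]
tcp_rot: [-3.141, -0.001, -1.3]
ft_force: [-0.5, 0.8, 6.4]
opening: 0.18
```

Request:
arm_command(
  steps=[
    [0, 0, -2, 0, 0, 0],
    [0, 0, -5, 0, 0, 0],
    [0, 0, -8, 0, 0, 0],
    [0, 0, -8, 0, 0, 0],
    [0, 0, -8, 0, 0, 0],
  ],
)

```text
t: 11.0
eef_pos: [407.4, -308.2, 276.3]
tcp_rot: [-3.14, -0.003, -1.3]
ft_force: [-0.5, 0.1, -1.8]
opening: 0.182
```

```bash
python3 - <<'E'
from h import *
print(state()['eef_pos'],state()['opening']); go(578.4,131.8,274,4.3)
E
```

```text
[ 407.35232097 -308.19854335  276.28822599] 0.18153281422295697
row [-37.81, -28.27, 0.17, -0.09, -0.14, 11.24] n>=11.3 yaw -85.7 t 11.0
```

Request:
arm_command(
  steps=[
    [-37.8, -28.3, 0, 0, 0, 11.2],
    [-37.8, -28.3, 0, 0, 0, 11.2],
    [-37.8, -28.3, 0, 0, 0, 11.2],
    [-37.8, -28.3, 0, 0, 0, 11.2],
    [-37.8, -28.3, 0, 0, 0, 11.2],
    [-37.8, -28.3, 0, 0, 0, 11.2],
    [-37.8, -28.3, 0, 0, 0, 11.2],
    [-37.8, -28.3, 0, 0, 0, 11.2],
    [-37.8, -28.3, 0, 0, 0, 11.2],
    [-37.8, -28.3, 0, 0, 0, 11.2],
    [-37.8, -28.3, 0, 0, 0, 11.2],
    [-37.8, -28.3, 0, 0, 0, 11.2],
  ],
)

```text
t: 12.0
eef_pos: [579.5, 135.9, 273.4]
tcp_rot: [3.14, 0.0, -1.493]
ft_force: [-0.0, 0.3, -1.4]
opening: 0.182
```

Request:
arm_command(
  steps=[
    [0, 0, 0, 0, 0, 0],
    [0, 0, 0, 0, 0, 0],
    [0, 0, 0, 0, 0, 0],
  ],
)

```text
t: 12.25
eef_pos: [578.3, 131.3, 273.9]
tcp_rot: [3.139, -0.0, -1.495]
ft_force: [-1.3, -1.0, -1.8]
opening: 0.184
```

```bash
python3 - <<'E'
from h import *
print(state()['eef_pos'],state()['opening']); go(578.4,131.8,205,4.3); snap("wrist","w4")
E
```

```text
[578.31596711 131.26403207 273.91498569] 0.18367522806924297
row [-0.05, -0.03, 6.89, 0.13, -0.02, 0.04] n>=1.7 yaw -85.7 t 12.25
```

View pics/w4.png

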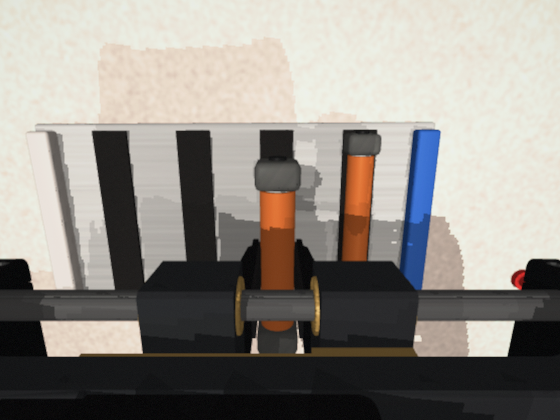

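Column c hangs over the third strip, with the strip's far end at (276,131) and the column at column 277. Column d lies on its strip next to the blue bar, at about (362,145). I'll lower c.

Request:
arm_command(
  steps=[
    [0, 0, 3, 0, 0, 0],
    [0, 0, 5.5, 0, 0, 0],
    [0, 0, 6.3, 0, 0, 0],
    [0, 0, 6.6, 0, 0, 0],
    [0, 0, 6.8, 0, 0, 0],
    [0, 0, 6.9, 0, 0, 0],
    [0, 0, 6.95, 0, 0, 0],
    [0, 0, 6.95, 0, 0, 0],
  ],
)

```text
t: 12.97
eef_pos: [578.9, 131.7, 206.6]
tcp_rot: [-3.14, -0.0, -1.495]
ft_force: [0.0, 0.3, -1.8]
opening: 0.181
```

Request:
arm_command(
  steps=[
    [0, 0, 0.1, 0, 0, 0],
    [0, 0, 0.2, 0, 0, 0],
    [0, 0, 0.25, 0, 0, 0],
    [0, 0, 0.25, 0, 0, 0],
  ],
)

```text
t: 13.3
eef_pos: [578.8, 131.9, 204.6]
tcp_rot: [-3.14, -0.0, -1.495]
ft_force: [-3.5, -1.4, 12.4]
opening: 0.177
```

Request:
arm_command(
  steps=[
    [0, 0, 0, 0, 0, 0],
    [0, 0, 0, 0, 0, 0],
    [0, 0, 0, 0, 0, 0],
    [0, 0, 0, 0, 0, 0],
    [0, 0, 0, 0, 0, 0],
    [0, 0, -3, 0, 0, 0],
    [0, 0, -6, 0, 0, 0],
    [0, 0, -8, 0, 0, 0],
    [0, 0, -8, 0, 0, 0],
  ],
  jaw=4,
)

```text
t: 14.05
eef_pos: [579.3, 131.9, 287.0]
tcp_rot: [-3.136, 0.0, -1.495]
ft_force: [-0.3, 0.7, 0.3]
opening: 0.419
```

```bash
python3 - <<'E'
from h import *
print(state()['eef_pos'],state()['opening']); meas(z=20); go(609.5,-303.5,284,17.6)
E
```

```text
[579.34208425 131.9131026  286.99842093] 0.4187319545473695
[354. 217.] [584.6  72.7] L 95.0 th 4.7
[277. 220.] [578.6 131.5] L 78.0 th 4.3
row [43.64, 0.25, 0.1, -0.21, -0.02, -13.26] n>=10.5 yaw -72.4 t 14.1
```

Request:
arm_command(
  steps=[
    [43.6, 0.2, 0, 0, 0, -13.3],
    [43.6, 0.2, 0, 0, 0, -13.3],
    [43.6, 0.2, 0, 0, 0, -13.3],
    [43.6, 0.2, 0, 0, 0, -13.3],
    [43.6, 0.2, 0, 0, 0, -13.3],
    [43.6, 0.2, 0, 0, 0, -13.3],
    [43.6, 0.2, 0, 0, 0, -13.3],
    [43.6, 0.2, 0, 0, 0, -13.3],
    [43.6, 0.2, 0, 0, 0, -13.3],
    [43.6, 0.2, 0, 0, 0, -13.3],
    [43.6, 0.2, 0, 0, 0, -13.3],
    [43.6, 0.2, 0, 0, 0, -13.3],
  ],
  jaw=5,
)

```text
t: 15.1
eef_pos: [609.2, -307.8, 281.3]
tcp_rot: [3.141, 0.0, -1.267]
ft_force: [-0.1, 0.2, -0.7]
opening: 0.527
```

Request:
arm_command(
  steps=[
    [0, 0, 0, 0, 0, 0],
    [0, 0, 0, 0, 0, 0],
  ],
)

```text
t: 15.27
eef_pos: [609.6, -302.4, 282.0]
tcp_rot: [3.14, 0.002, -1.263]
ft_force: [0.5, 0.4, 0.4]
opening: 0.526
```

```bash
python3 - <<'E'
from h import *
print(state()['eef_pos'],state()['opening']); meas(); go(609,-304.5,195,17.6)
E
```

```text
[ 609.56715276 -302.359781    281.98954174] 0.5264063227879807
[ 83. 133.] [ 626.6 -147.6] L 38.1 th 164.0
[282. 220.] [ 607.2 -307. ] L 57.6 th 16.4
row [0.23, 0.14, 8.74, 0.05, 0.07, 0.09] n>=2.1 yaw -72.4 t 15.3167
```

Request:
arm_command(
  steps=[
    [0.3, 0.2, 3, 0, 0, 0],
    [0.3, 0.2, 6.5, 0, 0, 0],
    [0.3, 0.2, 8.7, 0, 0, 0],
    [0.3, 0.2, 8.7, 0, 0, 0],
    [0.3, 0.2, 8.7, 0, 0, 0],
  ],
)

```text
t: 15.73
eef_pos: [609.1, -305.4, 195.9]
tcp_rot: [3.14, 0.001, -1.261]
ft_force: [0.0, 0.1, 1.0]
opening: 0.525
```

Request:
arm_command(
  steps=[
    [0, 0, 0, 0, 0, 0],
    [0, 0, 0, 0, 0, 0],
    [0, 0, 0, 0, 0, 0],
    [0, 0, 0, 0, 0, 0],
    [0, 0, 0, 0, 0, 0],
    [0, 0, 0, 0, 0, 0],
    [0, 0, 0, 0, 0, 0],
    [0, 0, 0, 0, 0, 0],
    [0, 0, 0, 0, 0, 0],
    [0, 0, 0, 0, 0, 0],
    [0, 0, 0, 0, 0, 0],
    [0, 0, 0, 0, 0, 0],
  ],
  jaw=0.8,
)

```text
t: 16.73
eef_pos: [608.8, -306.6, 196.7]
tcp_rot: [-3.141, -0.0, -1.263]
ft_force: [-0.9, 1.2, 5.3]
opening: 0.183
```

Request:
arm_command(
  steps=[
    [0, 0, -2, 0, 0, 0],
    [0, 0, -5, 0, 0, 0],
    [0, 0, -8, 0, 0, 0],
    [0, 0, -8, 0, 0, 0],
    [0, 0, -8, 0, 0, 0],
  ],
)

```text
t: 17.15
eef_pos: [608.8, -306.6, 277.5]
tcp_rot: [-3.14, -0.002, -1.263]
ft_force: [-0.3, -0.1, -1.9]
opening: 0.185
```

```bash
python3 - <<'E'
from h import *
print(state()['eef_pos'],state()['opening']); go(573.8,191.8,276,4.3)
E
```

```text
[ 608.80435222 -306.62902187  277.47035058] 0.18478867488868256
row [-48.56, -11.77, 0.07, -0.11, -0.11, 13.34] n>=12.0 yaw -85.7 t 17.15
```

Request:
arm_command(
  steps=[
    [-48.6, -11.8, 0, 0, 0, 13.3],
    [-48.6, -11.8, 0, 0, 0, 13.3],
    [-48.6, -11.8, 0, 0, 0, 13.3],
    [-48.6, -11.8, 0, 0, 0, 13.3],
    [-48.6, -11.8, 0, 0, 0, 13.3],
    [-48.6, -11.8, 0, 0, 0, 13.3],
    [-48.6, -11.8, 0, 0, 0, 13.3],
    [-48.6, -11.8, 0, 0, 0, 13.3],
    [-48.6, -11.8, 0, 0, 0, 13.3],
    [-48.6, -11.8, 0, 0, 0, 13.3],
    [-48.6, -11.8, 0, 0, 0, 13.3],
    [-48.6, -11.8, 0, 0, 0, 13.3],
  ],
)

```text
t: 18.15
eef_pos: [573.2, 194.1, 274.5]
tcp_rot: [3.139, -0.0, -1.495]
ft_force: [1.0, 0.5, -1.4]
opening: 0.182
```

Request:
arm_command(
  steps=[
    [0, 0, 0, 0, 0, 0],
    [0, 0, 0, 0, 0, 0],
    [0, 0, 0, 0, 0, 0],
  ],
)

```text
t: 18.4
eef_pos: [573.7, 192.2, 274.8]
tcp_rot: [3.139, -0.001, -1.494]
ft_force: [1.0, 0.1, -2.2]
opening: 0.183
```

```bash
python3 - <<'E'
from h import *
print(state()['eef_pos'],state()['opening']); go(573.8,191.8,206,4.3); snap("wrist","w5")
E
```

```text
[573.65783236 192.15118804 274.81367966] 0.18278272151311328
row [0.03, -0.03, 6.88, 0.13, -0.03, 0.08] n>=1.7 yaw -85.7 t 18.4
```

View pics/w5.png

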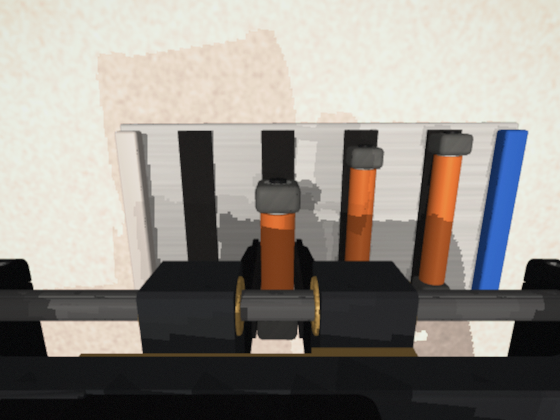

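Column b is over the second strip: strip end (278,131), column axis at column 278. Columns c and d are in place to the right. I'll lower b.

Request:
arm_command(
  steps=[
    [0, 0, 3, 0, 0, 0],
    [0, 0, 5.5, 0, 0, 0],
    [0, 0, 6.3, 0, 0, 0],
    [0, 0, 6.6, 0, 0, 0],
    [0, 0, 6.8, 0, 0, 0],
    [0, 0, 6.9, 0, 0, 0],
    [0, 0, 7.0, 0, 0, 0],
    [0, 0, 7.05, 0, 0, 0],
    [0, 0, 7.05, 0, 0, 0],
    [0, 0, 7.05, 0, 0, 0],
  ],
)

```text
t: 19.28
eef_pos: [574.0, 192.3, 206.2]
tcp_rot: [-3.141, 0.0, -1.495]
ft_force: [0.6, 0.6, -1.5]
opening: 0.182
```

Request:
arm_command(
  steps=[
    [0, 0, 0.1, 0, 0, 0],
    [0, 0, 0.15, 0, 0, 0],
    [0, 0, 0.15, 0, 0, 0],
    [0, 0, 0.15, 0, 0, 0],
  ],
)

```text
t: 19.62
eef_pos: [574.0, 192.3, 205.6]
tcp_rot: [-3.14, 0.0, -1.495]
ft_force: [-3.4, -1.5, 13.4]
opening: 0.178
```

Request:
arm_command(
  steps=[
    [0, 0, 0, 0, 0, 0],
    [0, 0, 0, 0, 0, 0],
    [0, 0, 0, 0, 0, 0],
    [0, 0, 0, 0, 0, 0],
    [0, 0, 0, 0, 0, 0],
    [0, 0, -3, 0, 0, 0],
    [0, 0, -6, 0, 0, 0],
    [0, 0, -8, 0, 0, 0],
    [0, 0, -8, 0, 0, 0],
  ],
  jaw=4,
)

```text
t: 20.37
eef_pos: [574.5, 192.4, 288.1]
tcp_rot: [-3.136, 0.001, -1.495]
ft_force: [0.8, -0.2, 0.8]
opening: 0.418
```

```bash
python3 - <<'E'
from h import *
print(state()['eef_pos'],state()['opening']); meas(z=20); go(629,-146.5,284,163.5)
E
```

```text
[574.52307324 192.40498016 288.05063667] 0.4179985877474026
[432. 210.] [589.7  73.6] L 85.1 th 4.1
[356. 218.] [579.1 131.3] L 78.8 th 4.7
[278. 222.] [572.6 191.6] L 57.5 th 4.3
row [34.2, -2.9, 0.2, -0.2, 0.06, 20.84] n>=8.2 yaw -106.5 t 20.4167
```

Request:
arm_command(
  steps=[
    [34.2, -2.9, 0, 0, 0, 20.8],
    [34.2, -2.9, 0, 0, 0, 20.8],
    [34.2, -2.9, 0, 0, 0, 20.8],
    [34.2, -2.9, 0, 0, 0, 20.8],
    [34.2, -2.9, 0, 0, 0, 20.8],
    [34.2, -2.9, 0, 0, 0, 20.8],
    [34.2, -2.9, 0, 0, 0, 20.8],
    [34.2, -2.9, 0, 0, 0, 20.8],
    [34.2, -2.9, 0, 0, 0, 20.8],
    [34.2, -2.9, 0, 0, 0, 20.8],
    [34.2, -2.9, 0, 0, 0, 20.8],
    [34.2, -2.9, 0, 0, 0, 20.8],
  ],
  jaw=5,
)

```text
t: 21.42
eef_pos: [628.5, -145.2, 283.4]
tcp_rot: [3.14, 0.0, -1.857]
ft_force: [0.3, 0.0, -0.8]
opening: 0.526
```

```bash
python3 - <<'E'
from h import *
print(state()['eef_pos'],state()['opening']); meas(); go(629,-146.5,195,163.5)
E
```

```text
[ 628.50411491 -145.20513094  283.43028663] 0.5263896083395571
[280. 218.] [ 626.4 -147.7] L 36.9 th 163.7
[ 49. 341.] [575.9  77.3] L 38.0 th 177.9
row [0.14, -0.09, 8.87, 0.06, 0.01, 0.13] n>=2.1 yaw -106.5 t 21.4667
```

Request:
arm_command(
  steps=[
    [0.2, 0, 3, 0, 0, 0],
    [0.2, 0, 6.5, 0, 0, 0],
    [0.2, 0, 8.8, 0, 0, 0],
    [0.2, 0, 8.8, 0, 0, 0],
    [0.2, 0, 8.8, 0, 0, 0],
  ],
)

```text
t: 21.88
eef_pos: [628.3, -147.2, 195.8]
tcp_rot: [3.14, 0.0, -1.856]
ft_force: [0.3, -0.8, 0.1]
opening: 0.526
```

Request:
arm_command(
  steps=[
    [0, 0, 0, 0, 0, 0],
    [0, 0, 0, 0, 0, 0],
    [0, 0, 0, 0, 0, 0],
    [0, 0, 0, 0, 0, 0],
    [0, 0, 0, 0, 0, 0],
    [0, 0, 0, 0, 0, 0],
    [0, 0, 0, 0, 0, 0],
    [0, 0, 0, 0, 0, 0],
    [0, 0, 0, 0, 0, 0],
    [0, 0, 0, 0, 0, 0],
    [0, 0, 0, 0, 0, 0],
    [0, 0, 0, 0, 0, 0],
  ],
  jaw=0.8,
)

```text
t: 22.88
eef_pos: [628.3, -148.6, 196.7]
tcp_rot: [-3.141, -0.0, -1.858]
ft_force: [0.0, 1.7, 6.7]
opening: 0.181
```

Request:
arm_command(
  steps=[
    [0, 0, -2, 0, 0, 0],
    [0, 0, -5, 0, 0, 0],
    [0, 0, -8, 0, 0, 0],
    [0, 0, -8, 0, 0, 0],
    [0, 0, -8, 0, 0, 0],
  ],
)

```text
t: 23.3
eef_pos: [628.2, -148.6, 277.5]
tcp_rot: [-3.139, -0.0, -1.858]
ft_force: [-0.5, -0.0, -1.3]
opening: 0.183
```

```bash
python3 - <<'E'
from h import *
print(state()['eef_pos'],state()['opening']); go(569.2,251.2,276,4.3)
E
```

```text
[ 628.22852686 -148.56347559  277.4787856 ] 0.18271049346431445
row [-36.67, 16.99, 0.09, -0.15, -0.04, -20.76] n>=9.7 yaw -85.7 t 23.3
```

Request:
arm_command(
  steps=[
    [-36.7, 17.0, 0, 0, 0, -20.8],
    [-36.7, 17.0, 0, 0, 0, -20.8],
    [-36.7, 17.0, 0, 0, 0, -20.8],
    [-36.7, 17.0, 0, 0, 0, -20.8],
    [-36.7, 17.0, 0, 0, 0, -20.8],
    [-36.7, 17.0, 0, 0, 0, -20.8],
    [-36.7, 17.0, 0, 0, 0, -20.8],
    [-36.7, 17.0, 0, 0, 0, -20.8],
    [-36.7, 17.0, 0, 0, 0, -20.8],
    [-36.7, 17.0, 0, 0, 0, -20.8],
    [-36.7, 17.0, 0, 0, 0, -20.8],
    [-36.7, 17.0, 0, 0, 0, -20.8],
  ],
)

```text
t: 24.3
eef_pos: [568.4, 253.0, 274.5]
tcp_rot: [3.139, -0.001, -1.492]
ft_force: [0.5, -0.4, -1.4]
opening: 0.186
```

Request:
arm_command(
  steps=[
    [0, 0, 0, 0, 0, 0],
    [0, 0, 0, 0, 0, 0],
    [0, 0, 0, 0, 0, 0],
  ],
)

```text
t: 24.55
eef_pos: [569.5, 250.3, 275.8]
tcp_rot: [3.141, -0.0, -1.497]
ft_force: [0.4, -0.5, -0.2]
opening: 0.182
```

```bash
python3 - <<'E'
from h import *
print(state()['eef_pos'],state()['opening']); go(569.2,251.2,206,4.3); snap("wrist","w6")
E
```

```text
[569.48493827 250.33319983 275.77640578] 0.1818048356193427
row [-0.09, 0.02, 6.98, 0.03, -0.02, -0.06] n>=1.7 yaw -85.7 t 24.55
```

View pics/w6.png

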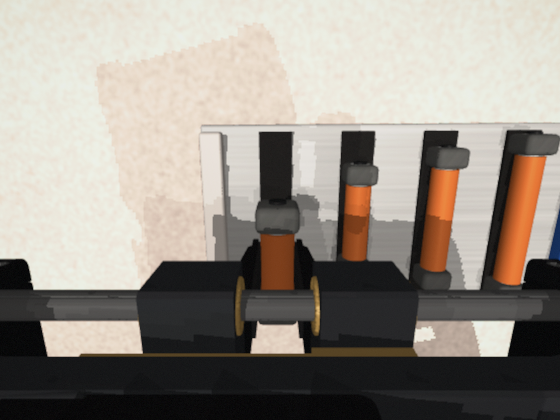

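Column a is over the strip next to the white bar, with the strip end at (276,131) and the column at column 277. I'll lower it.

Request:
arm_command(
  steps=[
    [-0.1, 0, 3, 0, 0, 0],
    [-0.1, 0, 5.5, 0, 0, 0],
    [-0.1, 0, 6.3, 0, 0, 0],
    [-0.1, 0, 6.6, 0, 0, 0],
    [-0.1, 0, 6.8, 0, 0, 0],
    [-0.1, 0, 6.9, 0, 0, 0],
    [-0.1, 0, 7.0, 0, 0, 0],
    [-0.1, 0, 7.1, 0, 0, 0],
    [-0.1, 0, 7.1, 0, 0, 0],
    [-0.1, 0, 7.1, 0, 0, 0],
  ],
)

```text
t: 25.43
eef_pos: [569.2, 252.6, 205.7]
tcp_rot: [-3.141, 0.0, -1.495]
ft_force: [-0.1, -0.2, 2.5]
opening: 0.181
```

Request:
arm_command(
  steps=[
    [0, 0, 0, 0, 0, 0],
    [0, 0, 0, 0, 0, 0],
    [0, 0, 0, 0, 0, 0],
    [0, 0, 0, 0, 0, 0],
    [0, 0, 0, 0, 0, 0],
    [0, 0, -3, 0, 0, 0],
    [0, 0, -7, 0, 0, 0],
    [0, 0, -11, 0, 0, 0],
    [0, 0, -13, 0, 0, 0],
    [0, 0, -13, 0, 0, 0],
  ],
  jaw=4,
)

```text
t: 26.27
eef_pos: [569.4, 252.8, 340.2]
tcp_rot: [-3.134, 0.002, -1.495]
ft_force: [0.2, 0.0, -0.5]
opening: 0.419
```

Request:
arm_command(
  steps=[
    [35, 0, 0, 0, 0, 0],
    [35, 0, 0, 0, 0, 0],
    [35, 0, 0, 0, 0, 0],
    [35, 0, 0, 0, 0, 0],
    [35, 0, 0, 0, 0, 0],
    [35, 0, 0, 0, 0, 0],
    [35, 0, 0, 0, 0, 0],
    [35, 0, 0, 0, 0, 0],
    [35, 0, 0, 0, 0, 0],
    [35, 0, 0, 0, 0, 0],
    [35, 0, 0, 0, 0, 0],
  ],
)

```text
t: 27.18
eef_pos: [595.3, -97.1, 334.3]
tcp_rot: [3.14, 0.001, -1.497]
ft_force: [0.5, 0.6, -0.1]
opening: 0.42
```

```bash
python3 - <<'E'
from h import *
print(state()['eef_pos'],state()['opening']); meas("top",20,40); snap("top","crop2",(155,145,425,280),2.9)
E
```

```text
[595.33398624 -97.11498086 334.27444464] 0.419731697694336
[206.  28.] [989.  205.9] L 223.1 th 72.7
[255. 183.] [585.5  75.7] L 95.8 th 4.5
[232. 184.] [581.3 134.2] L 77.3 th 4.4
[208. 186.] [574.8 194.2] L 54.8 th 4.3
[185. 189.] [568.2 253.7] L 35.9 th 0.9
```

View pics/crop2.png

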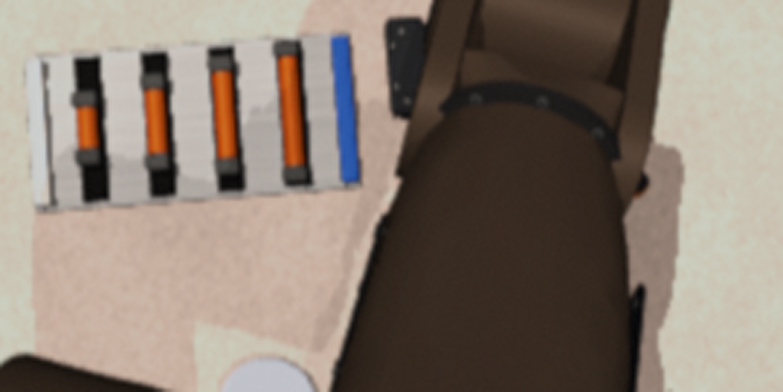

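Top crop: all four columns lie on their strips, in order from d next to the blue bar at (290,112) to a next to the white bar at (88,128). All measure within about 3 mm and 4° of the strip centres. The vial is partly visible at its old place, (641,184). Handing in.

```bash
python3 -c "
from cell import *
print(state()['qvel'].round(3)); job_done()"
```

```text
[ 0.014 -0.005 -0.004  0.     0.003 -0.003]
the job is handed in; nothing more can be done
```

All four columns lie on the tray in order of length, and I handed the job in at about 27 s of the 109 s limit. The longest, d, is on strip_4 next to the blue bar, then c on strip_3, b on strip_2 and the shortest, a, on strip_1 next to the white bar.

- **Missed grip:** the first grip on d missed because I lifted before the fingers had closed. The column hadn't moved, and the second try held.
- **Placement:** the last top-camera check put every column within about 3 mm of its strip's centre and within about 4° of its direction. Column a was the furthest turned (0.9° measured against about 4.3° for the strip), but its sleeve covers few pixels, so that reading is coarse.
- **Camera agreement:** wrist and top cameras agreed to within about 2–5 mm, including on the strip ends.
- **Vial:** in the last picture the arm partly hid it. What showed was at its original place, and no move went near it.
- **Gripper:** it ended clear of everything, at least 140 mm above the bench, with no contact force.

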